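# Snug the wrench on the clamp nut, swing the clamp open, lift off the plate

## Robot

A 6-joint arm with a two-finger parallel gripper is mounted at the origin on the work surface. World frame = base frame: x ahead of the robot, y to its left, z up, the work surface at z = 0. Lengths are in mm, angles in rad, forces in N, time in s.
With the tool pointing down it reaches from about 225 to 725 mm from the base axis. Payload 3.1 kg.
Tool frame: the origin (TCP) lies midway between the tips of the shut fingers; the grasp point (between the pads) lies tcp_to_grasp behind it (tcp_to_grasp is the distance from the TCP to the grasp point, in mm); z points along the fingers, y is the line along which they close (so a half turn about z gives the same grasp; the last joint's range is limited). The gripper opens to 85 mm and grips with 20 to 120 N. Pads are 22 mm wide; open, the fingers measure 114 mm over their backs; the gripper's body (76 mm by 85 mm) begins 54 mm behind the grasp point. The pads swing forward as they close: fully open they stand 13 mm farther back than shut.
Start: joints at [1.207, 0.048, 0.099, 1.622, 0, 1.443], TCP at [122.659, 510.463, 231.312] pointing down, gripper open.
Joint ranges: [-2.91, 2.91], [-0.99, 1.94], [-1.21, 1.42], [-2.12, 2.29], [-1.49, 1.47], [-3.14, 3.14]. Speed limits (rad/s): [2.79, 2.79, 3.14, 3.14, 3.14, 3.14].

## Interface

Orientations are given as a unit quaternion [w, x, y, z].
In Python, from bench import * gives the robot as it stands.
- The arm moves only by the tool apply_moves, never from a script. Its argument "steps" is one flat list of numbers, 5 for each row, row after row: the shift along the tool's x, y, z normalised to -1 to 1, where 1 is 0.15 m, then the turn about the tool's z normalised to -1 to 1, where 1 is 360 degrees, then the opening, from -1 (shut) to 1 (fully open). In form: [dx, dy, dz, twist, hand, dx, dy, dz, twist, hand, ...]. A call has 1 to 12 rows; each row is the pose to reach, as a shift and turn from the pose commanded when the call began, along the tool's axes at that moment, turning the shorter way round; what a row does not reach only later rows make up. A row lasts 1/8 s, in which the tool goes at most 62.5 mm and 10.7 degrees, less where a joint would pass 70% of its speed; a pose out of reach is approached as far as the arm can. A call with a number of a shift or a turn outside -1 to 1 is refused whole. A call with a gripper value outside its range is refused whole. The fingers move at their own pace and stop on an object; "squeeze" is the grip in N (left out, the last holds). Time passes only in rows, so rows that repeat a pose let the fingers close. It gives the time, the measured TCP pose, the force, the opening and the grip force at its end, in the units of the state.
- read_state(): the state, without advancing time (a new reading comes with each control period).
- get_image(name): name is "side" or "top"; returns the picture (384x512x3 uint8, red, green, blue); there is no depth.
- calibration(name): a dict with "fx", "fy", "cx", "cy" (pixels), "camera_from_world" (4x4, takes a point from world to camera coordinates). Camera axes: x right, y up, looking along -z (the intrinsics and any distortion apply to the point x, -y, -z); pixel columns grow to the right and rows downward; lengths in mm; the calibration is good to about 2 mm. A picture is of the moment at which its call begins. calibration takes no time and is no camera call.
- finish_job(): hands the job in; it is judged then, once.
Trained networks look in the newest picture that a camera, given by its name, has taken for a name from the list of things; names that differ only in an ending like _2 or _b are one class to them, and where a whole thing is asked for, a point or a joint stands for the part that bears it (a point fixed in the world has none). Each returns a list of dicts, best first, with "score" (0 to 1); they miss things now and then, are a little off and sometimes report something else, mostly with a low value. They report only what shows in the picture. A call takes as long as a camera call. They do not tell look-alikes from the thing itself.
- find_in(camera, label): "rect" ([left, top, width, height] in pixels, round what is visible of it).
- masks_of(camera, label): "mask" (384x512 bool, what is visible of it) and "rect" ([left, top, width, height] in pixels, round what is visible of it).
- mark_of(camera, label): "xy" ([column, row] in pixels: a listed point, or the origin of a listed thing).
The state is a dict: "t": time; "joints": joint angles; "qd": joint speeds; "joint_efforts": joint torques, N m; "tcp_pos": TCP position; "eef_rot": TCP orientation; "wrist_force": force on the tool from outside, world axes, zero at the start; "moment": the same for the moment, N m; "gripper_width": finger opening in mm; "grasp_force": force on a finger pad.
Only numpy, scipy, OpenCV 4.12 (cv2) and the standard library are available. Lean on these libraries where they do the work, as an engineer would, in place of code of your own. Each camera call takes 0.05 s, during which the arm holds its last target. There are 200 camera calls.

## Task

The adjustable wrench lies slack around the brass clamp nut: roll its worm until the jaws are snug on the nut, and only then turn the nut anticlockwise with the wrench, never pushing the clamp itself, until its red toe is well clear of the aluminium jig plate. Then lift the plate by its black handle straight up off its two dowels, keeping it level, and lay it gently, right way up, in the middle of the green mat. Leave the wrench lying on the nut and the toe swung clear, and do not disturb the other things on the bench.

Things in the scene. Friction and masses are not known exactly. Their poses are not given: they have to be found in the camera images.
- fixture: Bolted-down fixture. Origin on the table exactly below the clamp nut's vertical axis; its own axes used here. Steel deck, top 52 mm high, x -110..110, y -135..-30 mm, carries the wrench. Low ledge, top 30 mm high, x -75..75, y 58..150 mm, carries the plate on two 10 mm brass dowels (tips 52 mm high) at x +-45, y 100 mm. Blue base 230 x 295 x 14 mm.
- clamp: The clamp: one piece turning on the fixture's vertical axis (0 to 1.5 rad): round flange (radius 26 mm, top 52 mm high), red toe, brass nut. Origin as the fixture's; its yaw less the fixture's is the clamp angle, growing anticlockwise seen from above. At 0 (starts 0 to 0.1) the toe points to the fixture's +y, over the plate; it leaves the plate at about 0.9. Stiff (0.25 N m), stays where left.
- nut (a point): Centre of the brass hexagon nut, 61 mm above the table; 32 mm across flats, 37 mm over corners, from 52 to 70 mm height (stud end on top to 74 mm). With the clamp at angle a two of its flats face 160 degrees + a, and the opposite way, anticlockwise from the fixture's +x; the others follow every 60 degrees.
- toe (a point): Tip of the red clamp toe, on its top face (52 mm high), 75 mm from the nut's axis. The toe is 22 mm wide, 9.5 mm thick; at clamp angle 0 it overlaps the plate's near edge by 17 mm, 2.5 mm above it.
- wrench: Loose adjustable wrench, 0.5 kg, 185 mm long, lying flat on the deck around the nut, slack and up to 0.15 rad askew to its flats; oily, it squares itself as the jaws close firmly. Origin under its nut seat; +x points out of the jaws' mouth, +z up. Head 16 mm thick; fixed jaw's face at y +16.3 mm, throat at x -20.5 mm.
- jaw (a joint): Travel of the moving jaw (m) from fully open. Opening between the jaws = 0.042 minus this; snug and square on the nut at 0.010, jammed askew below 0.009. Starts between 0 and 0.003, wider than the nut's corners. Driven only by the worm, 1.5 mm per rad; the jaw does not push the worm back under ordinary loads.
- seat (a point): Middle of the wrench's nut seat, 8 mm above its origin.
- worm (a joint): Turn of the knurled worm (rad), grows as the jaws close: its top then moves towards the wrench's own +x (towards the nut).
- worm_top (a point): Highest point of the worm at mid length, 75 mm above the table, 7 mm above the flat of the wrench's head; at (-43, 0, 23) mm in the wrench's frame. The worm is a knurled roller, radius 11 mm, 22 mm long, axis along the wrench's y, rim drag 4 N: a fingertip pressed on it with 6 to 15 N and drawn along the wrench's +x rolls it. 40 to 75 mm of rim travel close it, so several strokes.
- wrench_end (a point): Point on the middle of the red handle, 150 mm from the wrench's origin, 7 mm above its underside. The handle, 24 mm wide, 14 mm thick, runs from 67 to 165 mm from the origin, in the direction (-0.966, +0.259) of the wrench's x, y. Pushed sideways here, 2 to 5 N turns the nut.
- plate: Loose aluminium jig plate 120 (x) x 84 (y) x 10 mm, 0.3 to 0.4 kg, origin under its centre, two through holes 11 mm at x +-45 mm on the dowels. It lies on the ledge, its underside 30 mm above the table: it must rise 22 mm to leave the dowels.
- plate_grip (a point): Middle of the plate's black bridge handle: a bar along the plate's x, 62 mm long, 14 mm wide (y), from 32 to 44 mm above the plate's underside (this point at 38 mm).
- mat: Green mat with a black rim, fixed, 190 (x) x 160 (y) mm, top 4 mm above the table; origin at the table under its centre.
- hammer: Bystander: a loose hammer.
- screwdriver: Bystander: a loose screwdriver.
- grease_jar: Bystander: a jar, radius 34 mm, 85 mm high.
- spray: Bystander: a spray can, 170 mm high.
- bearing: Bystander: a steel bearing ring, 72 mm across, 18 mm high.
- roller: Bystander: an upright steel roller, 44 mm across, 70 mm high.
Not all that is in view belongs to the job. Leave any purple look-alike of the wrench alone. Leave any blue look-alike of the plate alone.

How it is judged:
By the outcome, as a careful person would: the job done as asked, in the order asked, and still so for the second after the job is handed in, with the robot touching nothing.
It also fails if it takes over 72 s, if anything falls off the work surface, if the arm or the gripper's body presses on something with over 40 N, if the wrist force passes 120 N, or if a joint passes its speed limit or range.

## Working session

There is one attempt and no reset: what is moved stays moved. The work goes in short steps, Python scripts to look and compute and a tool call to move; the robot and the scene stay as the last step left them, time stands still between calls to the robot, and variables do not carry over. Pictures are saved under pics/ and viewed, at most 10 in all, crops included, and the job is handed in when it is done.

Besides the shell and the picture viewer there is one more tool, called after "Call:" as a command line: name --argument value ..., lists and objects as JSON in quotes. apply_moves: Moves the arm, as the interface text tells. Its arguments: {"type":"object","properties":{"steps":{"type":"array"},"squeeze":{"type":"number"}},"required":["steps"]}

```bash
mkdir -p pics
cat > h.py <<'E'
from bench import *
import numpy as np, cv2
def ray(cam,px):
    c=calibration(cam); M=np.array(c["camera_from_world"]); R=M[:3,:3]; t=M[:3,3]
    d=np.array([(px[0]-c["cx"])/c["fx"],-(px[1]-c["cy"])/c["fy"],-1.])
    return -R.T@t, R.T@d
def at(cam,px,z):
    o,d=ray(cam,px); return o+d*(z-o[2])/d[2]
def proj(cam,p):
    c=calibration(cam); M=np.array(c["camera_from_world"]); q=M[:3,:3]@np.array(p,float)+M[:3,3]
    return np.array([c["cx"]+c["fx"]*q[0]/-q[2], c["cy"]-c["fy"]*q[1]/-q[2]])
def save(cam,name):
    im=get_image(cam); cv2.imwrite("pics/"+name,cv2.cvtColor(im,cv2.COLOR_RGB2BGR)); return im
E
python3 - <<'E'
from h import *
a=save("top","a.png"); b=save("side","b.png")
cv2.imwrite("pics/ab.png",cv2.cvtColor(np.vstack([np.hstack([a,b])]),cv2.COLOR_RGB2BGR)[:, :])
print({k:(v if k!="camera_from_world" else np.round(v,3).tolist()) for k,v in calibration("top").items()})
print({k:(v if k!="camera_from_world" else np.round(v,3).tolist()) for k,v in calibration("side").items()})
Z=dict(nut=70,toe=52,seat=60,worm_top=75,wrench_end=59,plate_grip=68,mat=4,plate=30,fixture=0)
for cam in("top","side"):
  for l in Z:
    for r in mark_of(cam,l)[:3]: print(cam,l,round(r["score"],2),np.round(r["xy"],1),np.round(at(cam,r["xy"],Z[l] if l!="nut" else 61),1))
print(read_state())
E
```

```text
{'fx': 460.9694783557098, 'fy': 460.9694783557098, 'cx': 248.32739445808812, 'cy': 195.56812210690265, 'camera_from_world': [[0.001, -1.0, 0.013, 38.219], [0.993, 0.002, 0.121, -439.933], [-0.121, 0.013, 0.993, -1335.984], [0.0, 0.0, 0.0, 1.0]]}
{'fx': 364.3919543630934, 'fy': 364.3919543630934, 'cx': 257.4197596503148, 'cy': 192.8358420188824, 'camera_from_world': [[0.985, -0.174, 0.018, -440.771], [0.089, 0.585, 0.806, -119.378], [-0.151, -0.792, 0.592, -1052.643], [0.0, 0.0, 0.0, 1.0]]}
top nut 0.52 [298.6 155.7] [ 553.1 -107.2   61. ]
top toe 0.8 [269.5 160. ] [541.9 -22.8  52. ]
top seat 0.87 [372.1 307.4] [ 120.1 -308.6   60. ]
top seat 0.66 [294.6 162.8] [532.2 -95.4  60. ]
top seat 0.63 [294.1 160.6] [538.7 -94.   60. ]
top worm_top 0.78 [312.1 166.1] [ 519.8 -144.    75. ]
top worm_top 0.59 [374.5 294.9] [ 155.9 -312.3   75. ]
top wrench_end 0.74 [382.2 254.4] [ 267.8 -342.5   59. ]
top wrench_end 0.64 [337.2 189.3] [ 454.8 -218.2   59. ]
top wrench_end 0.16 [293.  163.5] [530.3 -90.8  59. ]
top plate_grip 0.82 [133.7 271.3] [220.5 360.2  68. ]
top plate_grip 0.81 [262.1 159
[... 1274 characters left out ...]
4.2    0. ]
{'t': 1.0, 'joints': array([1.20717561e+00, 4.79951913e-02, 9.92197270e-02, 1.62199461e+00,
       2.61494456e-05, 1.44300410e+00]), 'qd': array([-0.00098527, -0.00121949, -0.00152274, -0.00161369,  0.00111682,
        0.00137171]), 'joint_efforts': array([ 1.11703441e-03, -3.38651240e+01,  3.20168889e+01,  1.09739663e-03,
       -2.37075835e-05, -9.09886992e-07]), 'tcp_pos': array([122.66698929, 510.47181543, 231.3239667 ]), 'eef_rot': array([-9.48911552e-06,  1.17641193e-01,  9.93056166e-01,  1.59125964e-05]), 'wrist_force': array([0.04236162, 0.46251334, 0.25212545]), 'moment': array([ 0.04994582,  0.00880339, -0.0183511 ]), 'grasp_force': 0.0, 'gripper_width': 85.67376443444}
```

View pics/a.png

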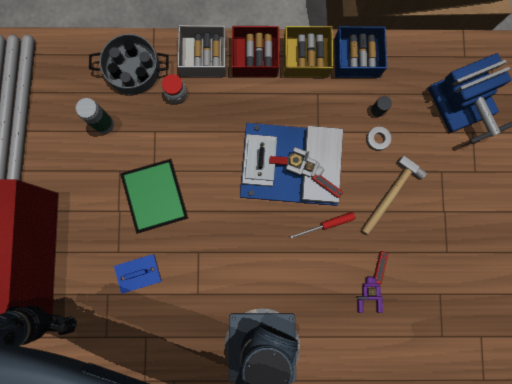

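View pics/b.png

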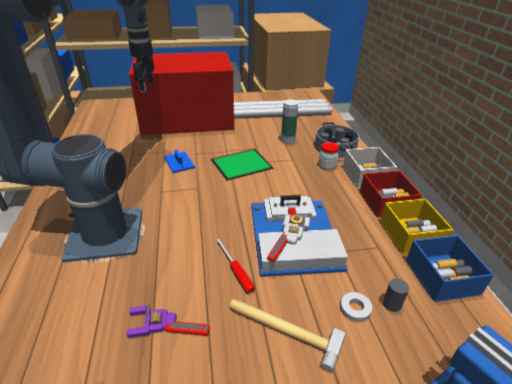

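Run:
```python
from h import *
a=cv2.imread("pics/a.png");b=cv2.imread("pics/b.png")
cv2.imwrite("pics/c.png",cv2.resize(a[118:210,235:350],None,fx=6.5,fy=6.5,interpolation=cv2.INTER_CUBIC))
cv2.imwrite("pics/d.png",cv2.resize(b[188:278,245:350],None,fx=6.5,fy=6.5,interpolation=cv2.INTER_CUBIC))
```

```text
(no output)
```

View pics/c.png

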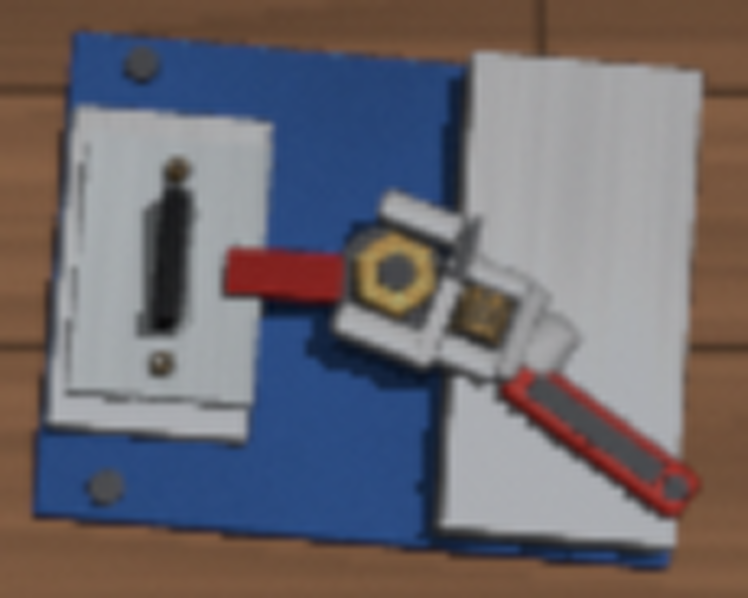

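View pics/d.png

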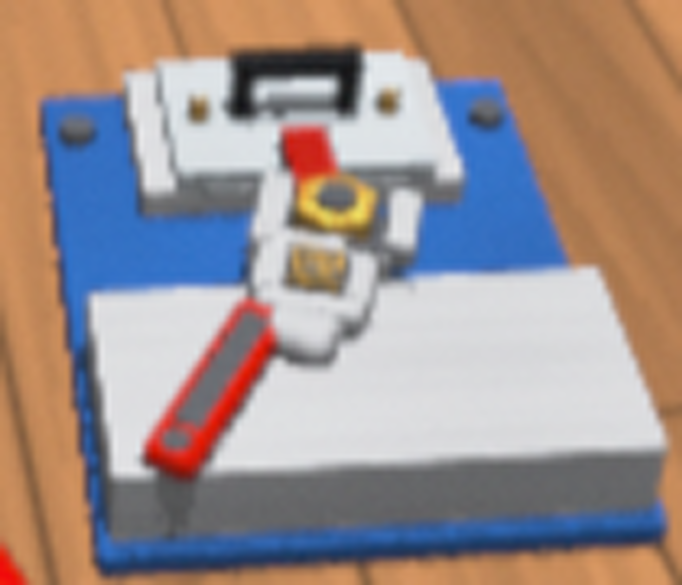

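```bash
cat > fit.py <<'E'
from h import *
from scipy.optimize import least_squares
T=[((470,52),(110,-30,52)),((703,72),(110,-135,52)),((672,548),(-110,-135,52)),((437,530),(-110,-30,52)),((75,33),(115,155,14)),((35,517),(-115,155,14)),((177,167),(45,100,52)),((160,364),(-45,100,52)),((398,270),(0,0,74))]
S=[((90,295),(-110,-30,52)),((600,265),(110,-30,52)),((665,450),(110,-135,52)),((108,477),(-110,-135,52)),((45,100),(-115,155,14)),((500,82),(115,155,14)),((198,108),(-45,100,52)),((388,100),(45,100,52)),((340,193),(0,0,74))]
u=lambda p,o:(np.array(p)+.5)/6.5-.5+o
T=[("top",u(p,(235,118)),q) for p,q in T]; S=[("side",u(p,(245,188)),q) for p,q in S]
def w(f,q):
    c,s=np.cos(f[2]),np.sin(f[2]); return np.array([f[0]+c*q[0]-s*q[1],f[1]+s*q[0]+c*q[1],q[2]])
def res(f,L): return np.concatenate([proj(c,w(f,q))-p for c,p,q in L])
if __name__=="__main__":
    for L in(T,S,T+S):
        r=least_squares(res,[537,-97,0],args=(L,),loss="soft_l1",x_scale=[1,1,.01]); print(r.x.round(3),np.round(r.fun.reshape(-1,2),1).tolist())
E
python3 fit.py
```

```text
[ 5.38792e+02 -9.66380e+01 -8.10000e-02] [[0.5, -0.0], [-0.0, -0.2], [0.4, 0.2], [0.5, 0.0], [-1.0, -0.4], [-1.2, -0.0], [0.1, 0.0], [0.3, -0.2], [-0.3, 0.5]]
[ 5.38771e+02 -9.85490e+01 -8.80000e-02] [[-0.7, -0.1], [-0.1, 0.9], [0.7, 0.2], [0.2, 0.5], [-0.6, -0.5], [0.1, -0.5], [0.3, -1.5], [0.4, -1.4], [-0.5, 0.6]]
[ 5.38904e+02 -9.72760e+01 -8.40000e-02] [[0.8, -0.0], [0.3, -0.1], [0.5, 0.3], [0.6, -0.0], [-0.6, -0.6], [-1.1, -0.2], [0.4, -0.1], [0.5, -0.3], [-0.0, 0.5], [-0.7, -0.3], [-0.2, 0.5], [0.7, -0.3], [0.4, 0.3], [-0.8, -0.7], [-0.2, -0.8], [0.2, -1.7], [0.2, -1.7], [-0.6, 0.3]]
```

Run:
```python
from fit import *
f=least_squares(res,[537,-97,0],args=(T+S,),loss="soft_l1",x_scale=[1,1,.01]).x
U=lambda p:u(p,(235,118));V=lambda p:u(p,(245,188))
P=lambda n,p,z:print(n,at(*p,z).round(1))
for n,t,s,z in[("worm",(482,305),(317,265),74),("hole",(675,487),(177,440),66),("stripeA",(537,385),(262,320),66),("toe tip",(227,272),(302,130),52),("handleroot",(520,378),(255,312),66)]:
    print(n,at("top",U(t),z).round(1),at("side",V(s),z).round(1))
for n,q in[("dowel",(45,100,52)),("dowel-",(-45,100,52)),("nut",(0,0,61))]: print(n,w(f,q).round(1))
print("toe angle", [np.degrees(np.arctan2(*( (at(c,p,52)-w(f,(0,0,52)))[[1,0]]))) for c,p in(("top",U((225,272))),("side",V((302,128))))])
hb=[at("top",U(p),68) for p in((178,188),(162,330))]; hs=[at("side",V(p),74) for p in((240,55),(355,52))]
print("handle ends",hb,hs)
print("mat corners",[at("top",p,4).round(1) for p in((122,176),(171,160),(186,215),(138,230.5))])
for c in("top","side"):
  m=masks_of(c,"mat")[0]; cs=cv2.findContours(m["mask"].astype(np.uint8),0,2)[0]; c0=max(cs,key=cv2.contourArea)
  g=np.array([at(c,p,4)[:2] for p in c0[:,0]],np.float32); print(c,"mat",m["score"],cv2.minAreaRect(g))
```

```text
worm [ 524.6 -134.5   74. ] [ 519.5 -139.4   74. ]
hole [ 444.5 -220.    66. ] [ 444.  -219.7   66. ]
stripeA [ 490.1 -159.6   66. ] [ 491.8 -159.8   66. ]
toe tip [543.6 -22.8  52. ] [543.9 -25.1  52. ]
handleroot [ 493.2 -152.1   66. ] [ 490.1 -154.7   66. ]
dowel [592.2  -1.4  52. ]
dowel- [502.5   6.2  52. ]
nut [538.9 -97.3  61. ]
toe angle [np.float64(86.44631195638135), np.float64(85.8393666925794)]
handle ends [array([ 5.78448427e+02, -1.09566324e-01,  6.80000000e+01]), array([514.05037406,   7.1862052 ,  68.        ])] [array([520.86134461,   6.63149562,  74.        ]), array([574.13856929,   0.86831152,  74.        ])]
mat corners [array([501.1, 418.9,   4. ]), array([550.6, 272.7,   4. ]), array([383.8, 224.6,   4. ]), array([337.4, 366. ,   4. ])]
top mat 0.58 ((724.8298950195312, -372.04803466796875), (45.85216522216797, 72.95258331298828), 44.8515739440918)
side mat 0.6 ((441.8616638183594, 323.8621826171875), (190.3172607421875, 165.20445251464844), 15.866517066955566)
```

Call:
apply_moves --steps '[-0.897,-0.913,0,0,-1,-0.897,-0.913,0,0,-1,-0.897,-0.913,0,0,-1,-0.897,-0.913,0,0,-1]' --squeeze 40

```text
t: 1.6
tcp_pos: [223.1, 343.2, 231.6]
eef_rot: [0.0, 0.121, 0.993, -0.0]
wrist_force: [0.3, 0.3, 0.3]
gripper_width: 12.3
grasp_force: 0.0
```

Call:
apply_moves --steps '[-0.897,-0.913,0,0,-1,-0.897,-0.913,0,0,-1,-0.897,-0.913,0,0,-1,-0.897,-0.913,0,0,-1]'

```text
t: 2.1
tcp_pos: [322.2, 178.7, 231.4]
eef_rot: [0.0, 0.121, 0.993, -0.0]
wrist_force: [-0.7, 0.7, 0.1]
gripper_width: -0.1
grasp_force: 0.0
```

Call:
apply_moves --steps '[-0.897,-0.913,0,0,-1,-0.897,-0.913,0,0,-1,-0.897,-0.913,0,0,-1,-0.897,-0.913,0,0,-1]'

```text
t: 2.6
tcp_pos: [420.6, 15.2, 230.7]
eef_rot: [-0.0, 0.12, 0.993, 0.0]
wrist_force: [-0.1, -0.5, -0.1]
gripper_width: 0.1
grasp_force: 0.0
```

Call:
apply_moves --steps '[-0.897,-0.913,0,0.0233,-1,-0.897,-0.913,0,0.0233,-1,-0.897,-0.913,0,0.0233,-1,-0.897,-0.913,0,0.0233,-1]'

```text
t: 3.1
tcp_pos: [519.6, -148.3, 229.1]
eef_rot: [-0.001, 0.19, 0.982, 0.001]
wrist_force: [-0.5, 0.8, 0.6]
gripper_width: 0.0
grasp_force: 0.0
```

Call:
apply_moves --steps '[0,0,0.97,0,-1,0,0,0.97,0,-1,0,0,0.97,0,-1,0,0,0.97,0,-1,0,0,0.97,0,-1]'

```text
t: 3.72
tcp_pos: [519.3, -146.7, 87.8]
eef_rot: [0.001, 0.189, 0.982, -0.0]
wrist_force: [-0.1, -0.5, 0.4]
gripper_width: -0.0
grasp_force: 0.0
```

Run:
```python
from h import *
s=read_state(); print(s["tcp_pos"].round(2),s["wrist_force"].round(2),s["joints"].round(3),s["t"])
b=save("side","e0.png"); a=save("top","e1.png")
p=cv2.resize(cv2.cvtColor(np.hstack([b[168:278,245:350],a[118:228,235:350]]),cv2.COLOR_RGB2BGR),None,fx=3.6,fy=3.6,interpolation=cv2.INTER_CUBIC); cv2.imwrite("pics/e.png",p)
```

```text
[ 519.3  -146.68   87.8 ] [-0.1  -0.49  0.43] [-0.4    0.1   -0.132  1.336  0.    -0.02 ] 3.725
```

View pics/e.png

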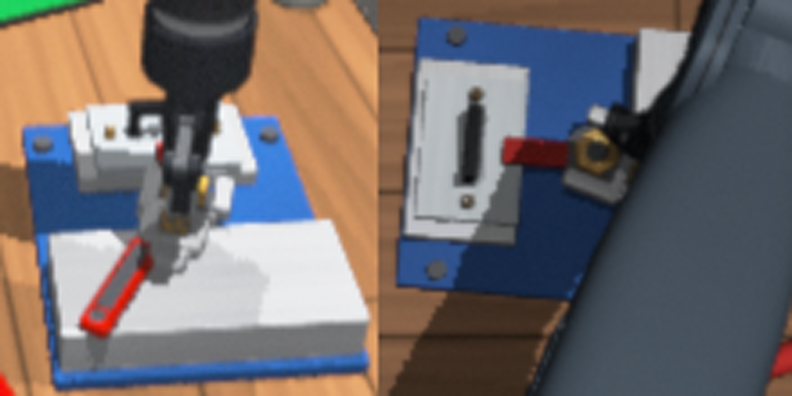

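Call:
apply_moves --steps '[0,-0.01,0.06,0,-1,0,-0.01,0.06,0,-1,0,-0.01,0.06,0,-1]'

```text
t: 4.2
tcp_pos: [517.3, -149.4, 76.7]
eef_rot: [-0.0, 0.19, 0.982, 0.0]
wrist_force: [-0.2, -0.8, 0.2]
gripper_width: 0.0
grasp_force: 0.0
```

Call:
apply_moves --steps '[0,0,0.013,0,-1,0,0,0.013,0,-1]'

```text
t: 4.45
tcp_pos: [517.3, -149.3, 74.6]
eef_rot: [-0.0, 0.19, 0.982, 0.0]
wrist_force: [-0.1, 0.3, -0.0]
gripper_width: 0.3
grasp_force: 0.0
```

Call:
apply_moves --steps '[0,0,-0.02,0,-1,0,0.04,-0.02,0,-1,0,0.04,0.0,0,-1,0,0.04,0.0,0,-1]'

```text
t: 4.95
tcp_pos: [519.9, -143.5, 74.9]
eef_rot: [0.0, 0.19, 0.982, 0.0]
wrist_force: [0.3, -0.9, -0.2]
gripper_width: 0.1
grasp_force: 0.1
```

Call:
apply_moves --steps '[0,0,0.01,0,-1,0,0,0.01,0,-1]'

```text
t: 5.2
tcp_pos: [519.9, -143.6, 74.6]
eef_rot: [0.0, 0.19, 0.982, 0.0]
wrist_force: [-1.7, 1.4, 6.4]
gripper_width: -0.1
grasp_force: 2.7
```

Call:
apply_moves --steps '[0,0,0.006,0,-1,0,0.026,0.007,0,-1,0,0.052,0.007,0,-1,0,0.078,0.007,0,-1,0,0.104,0.007,0,-1]'

```text
t: 5.82
tcp_pos: [525.7, -131.8, 74.9]
eef_rot: [0.001, 0.191, 0.982, -0.003]
wrist_force: [-3.2, -4.0, 8.4]
gripper_width: 0.2
grasp_force: 4.5
```

Call:
apply_moves --steps '[0,0.02,0,0,-1,0,0.03,0,0,-1]'

```text
t: 6.08
tcp_pos: [527.6, -127.2, 74.7]
eef_rot: [0.001, 0.19, 0.982, -0.002]
wrist_force: [-2.1, -1.4, 6.6]
gripper_width: 0.1
grasp_force: 3.5
```

Call:
apply_moves --steps '[0,0,-0.03,0,-1,0,-0.127,-0.03,0,-1,0,-0.127,-0.03,0,-1,0,-0.127,-0.005,0,-1,0,-0.127,0.003,0,-1,0,-0.105,0.005,0,-1,0,-0.08,0.005,0,-1,0,-0.055,0.005,0,-1,0,-0.03,0.005,0,-1,0,-0.005,0.005,0,-1,0,0.02,0.005,0,-1]'

```text
t: 7.45
tcp_pos: [529.2, -123.3, 73.5]
eef_rot: [0.001, 0.19, 0.982, -0.001]
wrist_force: [0.6, 0.2, -0.3]
gripper_width: 0.0
grasp_force: 0.1
```

Call:
apply_moves --steps '[0,0,-0.035,0,-1,0,0.0,-0.3,0,-1]'

```text
t: 7.7
tcp_pos: [525.1, -120.9, 112.7]
eef_rot: [-0.005, 0.19, 0.982, 0.001]
wrist_force: [-0.4, -0.6, 1.1]
gripper_width: 0.1
grasp_force: 0.0
```

Run:
```python
from h import *
b=save("side","f0.png"); a=save("top","f1.png")
p=cv2.resize(cv2.cvtColor(np.hstack([b[188:278,245:330],a[130:220,265:350]]),cv2.COLOR_RGB2BGR),None,fx=4.6,fy=4.6,interpolation=cv2.INTER_CUBIC); cv2.imwrite("pics/f.png",p)
```

```text
(no output)
```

View pics/f.png

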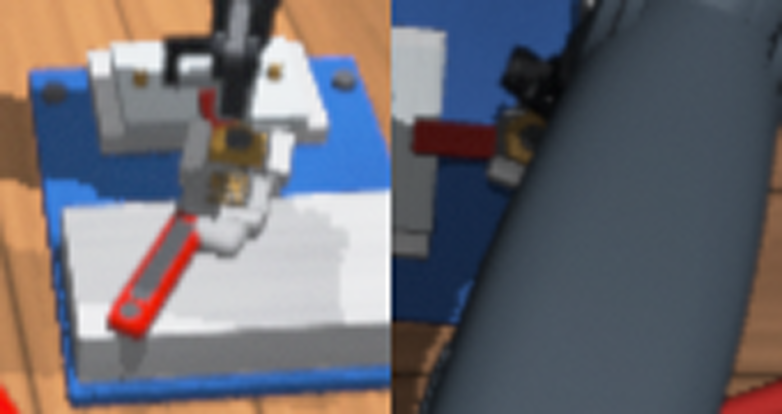

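Call:
apply_moves --steps '[0,-0.157,0.24,0,-1,0,-0.157,0.27,0,-1,0,-0.157,0.295,0,-1,0,-0.157,0.3,0,-1,0,-0.135,0.301,0,-1,0,-0.11,0.301,0,-1,0,-0.085,0.301,0,-1,0,-0.06,0.301,0,-1,0,-0.035,0.301,0,-1]'

```text
t: 8.93
tcp_pos: [527.2, -128.5, 74.8]
eef_rot: [0.001, 0.19, 0.982, -0.002]
wrist_force: [-4.8, -2.6, 8.8]
gripper_width: 0.0
grasp_force: 4.3
```

Call:
apply_moves --steps '[0,0,-0.035,0,-1,0,-0.122,-0.035,0,-1,0,-0.122,-0.03,0,-1,0,-0.122,-0.005,0,-1,0,-0.122,0.0,0,-1,0,-0.1,0.0,0,-1,0,-0.075,0,0,-1]'

```text
t: 9.8
tcp_pos: [520.9, -142.3, 74.0]
eef_rot: [-0.0, 0.191, 0.982, -0.006]
wrist_force: [-9.1, -8.3, 14.6]
gripper_width: -0.1
grasp_force: 8.5
```

Call:
apply_moves --steps '[0,0.025,0,0,-1,0,0.05,0,0,-1,0,0.075,0.0,0,-1]'

```text
t: 10.18
tcp_pos: [527.0, -131.0, 74.8]
eef_rot: [0.002, 0.191, 0.982, -0.004]
wrist_force: [-4.9, -5.7, 11.4]
gripper_width: 0.2
grasp_force: 5.5
```

Call:
apply_moves --steps '[0,0,-0.035,0,-1,0,-0.1,-0.035,0,-1,0,-0.1,-0.03,0,-1,0,-0.1,-0.005,0,-1,0,-0.1,0.0,0,-1,0,-0.08,0.0,0,-1,0,-0.06,0,0,-1]'

```text
t: 11.05
tcp_pos: [522.2, -138.6, 74.7]
eef_rot: [0.0, 0.191, 0.982, -0.004]
wrist_force: [-8.3, -4.9, 15.2]
gripper_width: -0.2
grasp_force: 7.6
```

Call:
apply_moves --steps '[0,0.02,0,0,-1,0,0.04,0,0,-1]'

```text
t: 11.3
tcp_pos: [524.5, -134.0, 74.8]
eef_rot: [0.001, 0.191, 0.982, -0.005]
wrist_force: [-6.9, -7.1, 14.5]
gripper_width: -0.2
grasp_force: 7.0
```

Call:
apply_moves --steps '[0,0.02,0,0,-1,0,0.04,0,0,-1]'

```text
t: 11.55
tcp_pos: [528.2, -128.2, 74.7]
eef_rot: [0.002, 0.191, 0.982, -0.004]
wrist_force: [-2.6, -3.9, 8.3]
gripper_width: 0.0
grasp_force: 4.2
```

Call:
apply_moves --steps '[0,0,-0.035,0,-1,0.0,0.0,-0.4,0,-1,0.6,-0.6,-0.6,0,-1,0.6,-0.6,-0.6,0,-1,0.6,-0.6,-0.6,0,-1]'

```text
t: 12.18
tcp_pos: [408.2, -174.9, 161.8]
eef_rot: [-0.0, 0.192, 0.981, 0.0]
wrist_force: [1.0, 0.1, -0.5]
gripper_width: 0.0
grasp_force: 0.0
```

Run:
```python
from h import *
b=save("side","g0.png"); a=save("top","g1.png")
p=cv2.resize(cv2.cvtColor(np.hstack([b[188:278,245:330],a[130:220,265:350]]),cv2.COLOR_RGB2BGR),None,fx=4.6,fy=4.6,interpolation=cv2.INTER_CUBIC); cv2.imwrite("pics/g.png",p)
```

```text
(no output)
```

View pics/g.png

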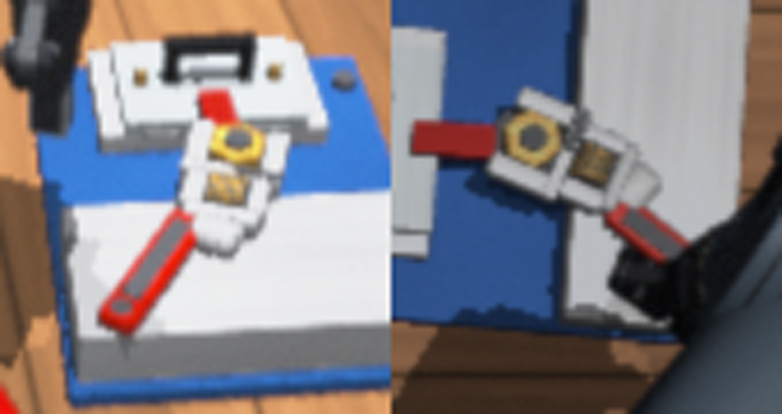

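Run:
```python
from h import *
n=np.array([538.9,-97.3])
for t,p in(("start",((177.5)/6.5-.5+245,440.5/6.5-.5+188)),("now",(120.5/4.6-.5+245,308.5/4.6-.5+188))):
    h=at("side",p,66)[:2]; d=h-n; print(t,h.round(1),np.degrees(np.arctan2(d[1],d[0])).round(1),np.hypot(*d).round(1))
for l,z in(("wrench_end",59),("worm_top",75),("toe",52),("seat",60)):
  for c in("side","top"):
    for r in mark_of(c,l)[:3]: print(c,l,round(r["score"],2),np.round(r["xy"],1),at(c,r["xy"],z).round(1))
```

```text
start [ 444.  -219.7] -127.8 154.9
now [ 441.7 -216.9] -129.1 154.1
side wrench_end 0.91 [273.5 254.1] [ 450.7 -209.9   59. ]
side wrench_end 0.58 [198.4 328.6] [ 254.6 -391.1   59. ]
top wrench_end 0.84 [335.4 188.9] [ 455.9 -213.    59. ]
top wrench_end 0.7 [384.3 257.2] [ 259.9 -348.3   59. ]
side worm_top 0.95 [153.5 316. ] [ 165.7 -357.7   75. ]
side worm_top 0.74 [292.6 225.8] [ 519.7 -130.2   75. ]
side worm_top 0.65 [297.4 220.8] [ 538.  -112.2   75. ]
top worm_top 0.72 [310.4 166. ] [ 520.1 -139.1   75. ]
top worm_top 0.62 [373.5 291.6] [ 165.  -309.8   75. ]
side toe 0.7 [289.9 204.1] [544.7  -8.2  52. ]
side toe 0.62 [291.2 205.1] [547.3 -13.6  52. ]
top toe 0.76 [268.7 157.8] [548.4 -20.5  52. ]
side seat 0.78 [137.5 324.6] [ 131.7 -362.2   60. ]
top seat 0.76 [371.4 307.7] [ 119.3 -306.6   60. ]
top seat 0.64 [292.6 159. ] [543.4 -89.7  60. ]
```

Call:
apply_moves --steps '[-0.6,0.49,0.3,0,-1,-0.6,0.49,0.5,0,-1,-0.6,0.49,0.57,0,-1,-0.6,0.49,0.585,0,-1,-0.6,0.49,0.601,0,-1,-0.6,0.51,0.601,0,-1,-0.6,0.53,0.601,0,-1]'

```text
t: 13.55
tcp_pos: [523.6, -137.1, 74.8]
eef_rot: [0.001, 0.19, 0.982, -0.004]
wrist_force: [-6.5, -6.7, 12.8]
gripper_width: 0.4
grasp_force: 6.5
```

Call:
apply_moves --steps '[0,0.02,0.001,0,-1,0,0.035,0.001,0,-1]'

```text
t: 13.8
tcp_pos: [526.8, -132.9, 74.8]
eef_rot: [0.002, 0.191, 0.982, -0.004]
wrist_force: [-4.5, -7.6, 10.7]
gripper_width: -0.1
grasp_force: 5.4
```

Call:
apply_moves --steps '[0,0.015,0,0,-1,0,0.025,0,0,-1]'

```text
t: 14.05
tcp_pos: [528.9, -129.0, 74.7]
eef_rot: [0.003, 0.19, 0.982, -0.003]
wrist_force: [-3.4, -5.8, 10.5]
gripper_width: -0.4
grasp_force: 5.2
```

Call:
apply_moves --steps '[0,0,-0.035,0,-1,0.0,0.0,-0.4,0,-1,0.6,-0.6,-0.6,0,-1,0.6,-0.6,-0.6,0,-1,0.6,-0.6,-0.6,0,-1,0.6,-0.6,-0.6,0,-1]'

```text
t: 14.8
tcp_pos: [410.0, -175.7, 161.0]
eef_rot: [0.0, 0.19, 0.982, 0.0]
wrist_force: [-0.5, -0.1, -0.1]
gripper_width: 0.3
grasp_force: 0.0
```

Run:
```python
from h import *
b=save("side","i0.png"); a=save("top","i1.png")
g=cv2.imread("pics/g0.png"); e=cv2.cvtColor(b,cv2.COLOR_RGB2BGR)
p=cv2.resize(np.hstack([g[205:262,262:315],e[205:262,262:315]]),None,fx=7,fy=7,interpolation=cv2.INTER_CUBIC); cv2.imwrite("pics/i.png",p)
s=read_state(); print(s["tcp_pos"].round(1),s["joints"].round(2))
```

```text
[ 410.4 -175.2  160.5] [-0.55 -0.16 -0.24  1.49  0.   -0.17]
```

View pics/i.png

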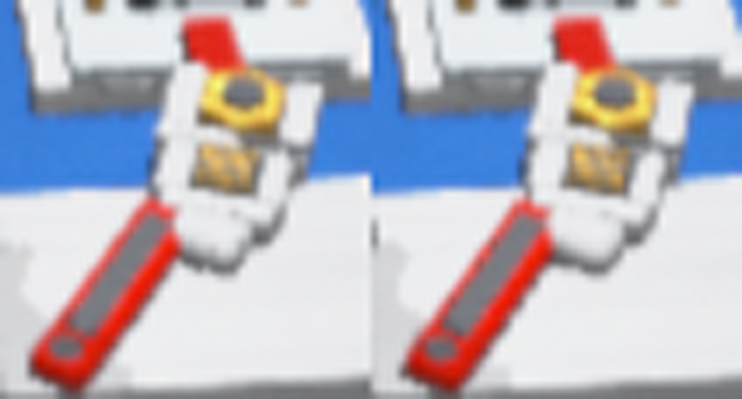

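Call:
apply_moves --steps '[-0.129,-0.027,0,0.047,-1,-0.129,-0.027,0.2,0.047,-1,-0.129,-0.027,0.55,0.047,-1,-0.129,-0.027,0.55,0.047,-1,-0.129,-0.027,0.55,0.047,-1]'

```text
t: 15.52
tcp_pos: [427.4, -186.6, 79.7]
eef_rot: [0.0, 0.332, 0.943, -0.0]
wrist_force: [0.3, -0.2, -0.2]
gripper_width: -0.3
grasp_force: 0.0
```

Run:
```python
from h import *
s=read_state(); q=s["eef_rot"]; yaw=2*np.degrees(np.arctan2(q[2],q[1]))-90
t=s["tcp_pos"]; n=np.array([538.9,-97.3]); print(t.round(1),yaw)
k=np.radians(yaw); ty=np.array([np.cos(k),np.sin(k)]); tx=np.array([-ty[1],ty[0]])
off=28.; prev=None
for i,ph in enumerate(np.arange(-129,-129+85,7.)):
    p=np.radians(ph); c=n+140*np.array([np.cos(p),np.sin(p)])-23*np.array([-np.sin(p),np.cos(p)])
    d=c-t[:2]; print(i,ph+129, "dx %.3f dy %.3f tw %.4f"%(d@tx/150,d@ty/150,-(ph+180-yaw)/360), c.round(1))
```

```text
[ 427.4 -186.6   79.7] 51.25206765830214
0 0.0 dx -0.050 dy -0.003 tw 0.0007 [ 432.9 -191.6]
1 7.0 dx -0.164 dy -0.015 tw -0.0187 [ 445.2 -203.8]
2 14.0 dx -0.280 dy -0.013 tw -0.0382 [ 458.9 -214.5]
3 21.0 dx -0.394 dy 0.003 tw -0.0576 [ 473.8 -223.3]
4 28.0 dx -0.506 dy 0.032 tw -0.0771 [ 489.6 -230.3]
5 35.0 dx -0.613 dy 0.076 tw -0.0965 [ 506.2 -235.4]
6 42.0 dx -0.714 dy 0.131 tw -0.1160 [ 523.3 -238.3]
7 49.0 dx -0.808 dy 0.199 tw -0.1354 [ 540.6 -239.2]
8 56.0 dx -0.892 dy 0.278 tw -0.1549 [ 557.8 -237.9]
9 63.0 dx -0.967 dy 0.366 tw -0.1743 [ 574.8 -234.6]
10 70.0 dx -1.030 dy 0.463 tw -0.1937 [ 591.3 -229.1]
11 77.0 dx -1.080 dy 0.567 tw -0.2132 [ 607.  -221.8]
12 84.0 dx -1.118 dy 0.676 tw -0.2326 [ 621.6 -212.6]
```

Call:
apply_moves --steps '[0,0,0.15,0,-1,0,0,0.15,0,-1,-0.05,-0.003,0.15,0,-1,-0.107,-0.01,0.15,-0.009,-1,-0.164,-0.015,0.15,-0.019,-1,-0.222,-0.015,0.15,-0.028,-1,-0.28,-0.013,0.15,-0.038,-1,-0.337,-0.006,0.15,-0.048,-1,-0.394,0.003,0.15,-0.058,-1]'

```text
t: 16.65
tcp_pos: [473.3, -223.8, 57.7]
eef_rot: [0.0, 0.155, 0.988, 0.0]
wrist_force: [-1.7, 1.6, 0.3]
gripper_width: 0.4
grasp_force: 1.2
```

```bash
cat > arc.py <<'E'
from h import *
import sys
s=read_state(); q=s["eef_rot"]; yaw=2*np.degrees(np.arctan2(q[2],q[1]))-90
t=s["tcp_pos"]; n=np.array([538.9,-97.3]); print(t.round(1),yaw)
k=np.radians(yaw); ty=np.array([np.cos(k),np.sin(k)]); tx=np.array([-ty[1],ty[0]])
for ph in np.arange(float(sys.argv[1]),float(sys.argv[2]),4.):
    p=np.radians(ph-129); c=n+140*np.array([np.cos(p),np.sin(p)])-23*np.array([-np.sin(p),np.cos(p)])
    d=c-t[:2]; print(ph, "%.3f, %.3f, tw %.4f"%(d@tx/150,d@ty/150,-(ph-129+180-yaw)/360))
for c in("side","top"):
    for r in mark_of(c,"toe")[:2]:
        v=at(c,r["xy"],52)[:2]-n; print(c,"toe",round(r["score"],2),v.round(1),"clamp angle",(np.arctan2(v[1],v[0])+.084-np.pi/2).round(2))
    for r in mark_of(c,"wrench_end")[:2]:
        v=at(c,r["xy"],59)[:2]-n; print(c,"end",round(r["score"],2),v.round(1),np.degrees(np.arctan2(v[1],v[0])).round(1)+129)
E
python3 arc.py 20 85
```

```text
[ 473.3 -223.8   57.7] 72.17773640977362
20.0 0.014, 0.007, tw 0.0033
24.0 -0.051, -0.003, tw -0.0078
28.0 -0.117, -0.008, tw -0.0190
32.0 -0.183, -0.009, tw -0.0301
36.0 -0.249, -0.005, tw -0.0412
40.0 -0.314, 0.004, tw -0.0523
44.0 -0.379, 0.017, tw -0.0634
48.0 -0.443, 0.035, tw -0.0745
52.0 -0.505, 0.057, tw -0.0856
56.0 -0.566, 0.083, tw -0.0967
60.0 -0.624, 0.114, tw -0.1078
64.0 -0.680, 0.148, tw -0.1190
68.0 -0.734, 0.186, tw -0.1301
72.0 -0.785, 0.228, tw -0.1412
76.0 -0.833, 0.274, tw -0.1523
80.0 -0.878, 0.323, tw -0.1634
84.0 -0.919, 0.374, tw -0.1745
side toe 0.69 [ 4.7 74.1] clamp angle 0.02
side end 0.88 [-280.1 -298.2] -4.199999999999989
side end 0.82 [ -87.1 -112. ] 1.0999999999999943
top toe 0.56 [10.7 76. ] clamp angle -0.06
top toe 0.28 [10.4 95.9] clamp angle -0.02
top end 0.82 [-275.9 -246.8] -9.199999999999989
top end 0.6 [ -85. -124.] 4.599999999999994
```

Call:
apply_moves --steps '[-0.051,-0.003,0,-0.0078,-1,-0.117,-0.008,0,-0.019,-1,-0.183,-0.009,0,-0.03,-1,-0.249,-0.005,0,-0.041,-1,-0.314,0.004,0,-0.052,-1,-0.379,0.017,0,-0.063,-1,-0.443,0.035,0,-0.0745,-1,-0.505,0.057,0,-0.0856,-1,-0.566,0.083,0,-0.0967,-1,-0.624,0.114,0,-0.108,-1,-0.68,0.148,0,-0.119,-1,-0.734,0.186,0,-0.13,-1]'

```text
t: 18.35
tcp_pos: [585.5, -231.4, 56.6]
eef_rot: [-0.001, -0.25, 0.968, -0.0]
wrist_force: [-2.3, -1.3, 0.3]
gripper_width: -0.1
grasp_force: 1.2
```

```bash
sed -i 's/^for c in("side","top"):/save("side","s.png");save("top","t.png")\n&/' arc.py; python3 arc.py 64 85
```

```text
[ 585.5 -231.4   56.6] 118.90389873379021
64.0 0.056, 0.012, tw 0.0108
68.0 -0.009, -0.001, tw -0.0003
72.0 -0.074, -0.009, tw -0.0114
76.0 -0.140, -0.013, tw -0.0225
80.0 -0.206, -0.012, tw -0.0336
84.0 -0.272, -0.007, tw -0.0447
side toe 0.68 [-66.5  41.1] clamp angle 1.1
side end 0.72 [-282.3 -297.7] -4.5
side end 0.65 [-100.2  323.7] 236.2
top end 0.97 [  75.8 -138.1] 67.8
top end 0.85 [-277.9 -239.9] -10.199999999999989
```

Call:
apply_moves --steps '[-0.074,-0.009,0,-0.0114,-1,-0.12,-0.012,0,-0.019,-1,-0.12,-0.012,0,-0.019,-1,0.05,-0.012,0,-0.019,-1,0.05,-0.012,-0.2,-0.019,-1,0.1,-0.012,-0.9,-0.019,-1,0.1,-0.012,-0.9,-0.019,1,0.1,-0.012,-0.9,-0.019,1,0.1,-0.012,-0.9,-0.019,1]'

```text
t: 19.77
tcp_pos: [573.6, -239.6, 191.0]
eef_rot: [0.0, -0.306, 0.952, 0.0]
wrist_force: [1.0, -1.1, -0.6]
gripper_width: 54.5
grasp_force: 0.0
```

```bash
python3 arc.py 64 65
python3 - <<'E'
from h import *
a=cv2.imread("pics/t.png");b=cv2.imread("pics/s.png")
cv2.imwrite("pics/j.png",cv2.resize(np.hstack([b[180:270,245:350],a[118:208,235:340]]),None,fx=3.8,fy=3.8,interpolation=cv2.INTER_CUBIC))
for c in("side","top"):
    for r in mark_of(c,"plate_grip")[:2]: print(c,at(c,r["xy"],68).round(1),r["score"])
E
```

```text
[ 573.6 -239.6  191. ] 125.65416201945976
64.0 -0.042, 0.017, tw 0.0296
side toe 0.7 [-23.1 -61.3] clamp angle -3.42
side toe 0.67 [-64.7  32.8] clamp angle 1.19
side end 0.81 [-278.5 -295. ] -4.300000000000011
side end 0.79 [  87.9 -114.6] 76.5
top toe 0.55 [-71.2  24.2] clamp angle 1.33
top end 0.97 [-274.8 -250.5] -8.599999999999994
top end 0.75 [  89.3 -122.5] 75.1
side [216. 331.  68.] 0.8
side [540.8  19.6  68. ] 0.71
top [220.5 362.5  68. ] 0.78
top [553.    2.8  68. ] 0.6
```

View pics/j.png

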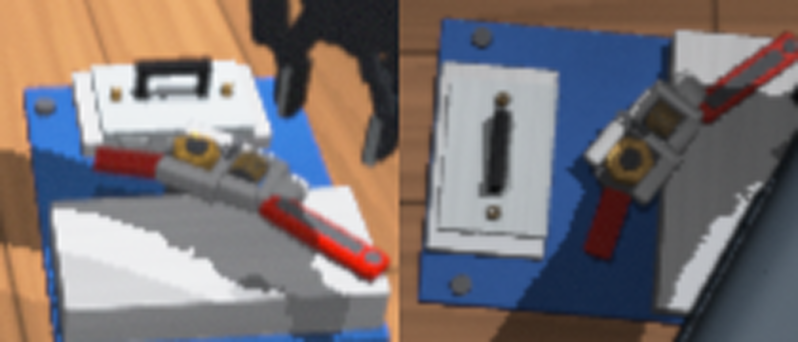

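Call:
apply_moves --steps '[-0.4,0.708,0,0,0.18,-0.4,0.708,0,0,0.18,-0.4,0.708,0,0,0.18]'

```text
t: 20.55
tcp_pos: [559.9, -114.4, 191.3]
eef_rot: [0.0, -0.309, 0.951, 0.001]
wrist_force: [-0.4, -1.4, 1.0]
gripper_width: 50.2
grasp_force: 0.0
```

Call:
apply_moves --steps '[-0.4,0.708,0,0.1134,0.18,-0.4,0.708,0,0.1134,0.18,-0.4,0.708,0,0.1134,0.18,-0.4,0.708,0,0.1134,0.18,-0.4,0.708,0,0.1134,0.18,-0.4,0.708,0,0.1134,0.18]'

```text
t: 21.3
tcp_pos: [547.3, 2.3, 191.0]
eef_rot: [-0.0, 0.044, 0.999, -0.0]
wrist_force: [0.2, 0.5, -0.1]
gripper_width: 50.2
grasp_force: 0.0
```

Run:
```python
import bench; print([ (k,v) for k,v in vars(bench).items() if not callable(v) and not k.startswith("_") and isinstance(v,(int,float,list,tuple))])
from h import *
s=read_state(); q=s["eef_rot"]; yaw=2*np.degrees(np.arctan2(q[2],q[1]))-90; t=s["tcp_pos"]; print(s,yaw)
k=np.radians(yaw); ty=np.array([np.cos(k),np.sin(k)]); tx=np.array([-ty[1],ty[0]])
d=np.array([547.3,3])-t[:2]; print("err",d@tx/150,d@ty/150)
```

```text
[('tcp_to_grasp', 18.700000000000003)]
{'t': 21.3, 'joints': array([-1.18242912e-01,  1.00462237e-01,  7.46086191e-02,  1.54498147e+00,
       -2.00620107e-04, -3.04524030e-02]), 'qd': array([-0.00017129, -0.0012721 , -0.00196541,  0.00187366,  0.00248734,
        0.01079497]), 'joint_efforts': array([ 1.27608720e-01, -3.60513210e+01,  3.21627080e+01,  2.47512777e-03,
        4.33408786e-03, -5.41212110e-03]), 'tcp_pos': array([547.33442573,   2.28498663, 191.00842471]), 'eef_rot': array([-2.67774495e-05,  4.38811576e-02,  9.99036753e-01, -9.85934118e-05]), 'wrist_force': array([ 0.17834177,  0.48793371, -0.06749643]), 'moment': array([ 0.00593961, -0.03046048, -0.06352477]), 'grasp_force': 0.0, 'gripper_width': 50.18781322317378} 84.96997457055127
err 0.0006465595504437441 0.004728276043298672
```

Call:
apply_moves --steps '[0,0.004,0.4,0,0.18,0,0.004,0.7,0,0.18,0,0.004,0.88,0,0.18,0,0.004,0.94,0,0.18,0,0.004,0.94,0,0.18,0,0.004,0.94,0,-0.4,0,0.004,0.94,0,-0.8,0,0.004,0.94,0,-0.8,0,0.004,0.94,0,-0.8,0,0.004,0.94,0,-0.8]' --squeeze 50

```text
t: 22.55
tcp_pos: [548.7, 3.4, 52.1]
eef_rot: [0.002, 0.045, 0.999, -0.0]
wrist_force: [-0.6, -0.1, 5.9]
gripper_width: 12.5
grasp_force: 50.3
```

Call:
apply_moves --steps '[0,0,0,0,-1,0,0,0,0,-1,0,0,0,0,-1]'

```text
t: 22.92
tcp_pos: [548.8, 3.4, 52.1]
eef_rot: [0.002, 0.045, 0.999, -0.0]
wrist_force: [0.0, -0.2, 6.0]
gripper_width: 13.2
grasp_force: 50.3
```

Call:
apply_moves --steps '[0,0,-0.02,0,-1,0,0,-0.05,0,-1,0,0,-0.08,0,-1,0,0,-0.11,0,-1,0,0,-0.14,0,-1]'

```text
t: 23.55
tcp_pos: [547.5, 3.4, 70.7]
eef_rot: [0.0, 0.045, 0.999, -0.0]
wrist_force: [4.8, 0.2, -5.1]
gripper_width: 13.0
grasp_force: 48.8
```

Call:
apply_moves --steps '[0,0,-0.05,0,-1,0,0,-0.1,0,-1,0,0,-0.15,0,-1,0,0,-0.25,0,-1,0,0,-0.4,0,-1,0,0,-0.5,0,-1,0,0,-0.5,0,-1]'

```text
t: 24.42
tcp_pos: [548.6, 3.4, 148.5]
eef_rot: [0.002, 0.045, 0.999, -0.0]
wrist_force: [-0.2, -0.0, -3.6]
gripper_width: 12.8
grasp_force: 49.2
```

Run:
```python
from h import *
b=save("side","k.png"); save("top","k2.png")
s=read_state(); q=s["eef_rot"]; yaw=2*np.degrees(np.arctan2(q[2],q[1]))-90; t=s["tcp_pos"]; print(t,yaw,s["wrist_force"],s["moment"],s["gripper_width"])
k=np.radians(yaw); ty=np.array([np.cos(k),np.sin(k)]); tx=np.array([-ty[1],ty[0]])
d=np.array([442.2,322.5])-t[:2]; print("to mat",d@tx/150,d@ty/150)
for i in range(2):
  get_image("side"); m=[r for r in masks_of("side","mat")][0]
  c0=max(cv2.findContours(m["mask"].astype(np.uint8),0,2)[0],key=cv2.contourArea)
  print(cv2.minAreaRect(np.array([at("side",p,4)[:2] for p in c0[:,0]],np.float32)))
# green blob centroid, both cameras
for cam in("side","top"):
  im=get_image(cam).astype(int); g=((im[...,1]>90)&(im[...,0]<60)&(im[...,2]<90)).astype(np.uint8)
  c0=max(cv2.findContours(g,0,2)[0],key=cv2.contourArea); print(cam,cv2.minAreaRect(np.array([at(cam,p,4)[:2] for p in c0[:,0]],np.float32)))
cv2.imwrite("pics/k3.png",cv2.resize(cv2.cvtColor(b[100:280,200:360],cv2.COLOR_RGB2BGR),None,fx=3.3,fy=3.3,interpolation=cv2.INTER_CUBIC))
```

```text
[547.0947582    3.55005264 145.94853103] 84.88013582343387 [ 0.9441595   0.15429937 -4.07297181] [-0.00844789  0.06849193 -0.00776678] 12.794349919760139
to mat 0.8862614528896775 2.0554441915978408
((504.013916015625, -29.410919189453125), (26.746992111206055, 45.84130859375), 68.63350677490234)
((441.70208740234375, 326.8378601074219), (189.96371459960938, 170.36473083496094), 16.9000186920166)
side ((443.8179016113281, 322.54168701171875), (175.07875061035156, 145.12234497070312), 16.72112274169922)
top ((344.8547668457031, 357.3614807128906), (0.0, 0.0), 0.0)
```

Call:
apply_moves --steps '[0.05,0.11,0,0,-1,0.12,0.28,0,0,-1,0.2,0.46,0,0,-1,0.294,0.685,0,0,-1]'

```text
t: 25.32
tcp_pos: [511.6, 111.4, 146.1]
eef_rot: [-0.0, 0.045, 0.999, 0.0]
wrist_force: [0.3, -0.2, -4.2]
gripper_width: 12.9
grasp_force: 49.1
```

Call:
apply_moves --steps '[0.098,0.23,0,0,-1,0.196,0.46,0,0,-1,0.294,0.685,0,0,-1]'

```text
t: 25.7
tcp_pos: [476.4, 218.1, 146.1]
eef_rot: [-0.0, 0.044, 0.999, 0.0]
wrist_force: [0.7, 0.0, -3.3]
gripper_width: 13.0
grasp_force: 49.1
```

Call:
apply_moves --steps '[0.1,0.23,0,-0.012,-1,0.19,0.44,0,-0.024,-1,0.25,0.58,0,-0.036,-1,0.28,0.66,0,-0.048,-1,0.294,0.685,0,-0.06,-1,0.294,0.685,0,-0.06,-1]'

```text
t: 26.45
tcp_pos: [441.8, 323.3, 146.0]
eef_rot: [-0.0, -0.144, 0.99, 0.0]
wrist_force: [0.2, -0.6, -3.1]
gripper_width: 13.0
grasp_force: 49.2
```

Run:
```python
from h import *
b=save("side","m.png"); save("top","m2.png")
s=read_state(); q=s["eef_rot"]; yaw=2*np.degrees(np.arctan2(q[2],q[1]))-90; t=s["tcp_pos"]; print(t.round(1),yaw,s["wrist_force"],s["gripper_width"])
k=np.radians(yaw); ty=np.array([np.cos(k),np.sin(k)]); tx=np.array([-ty[1],ty[0]])
d=np.array([443,322])-t[:2]; print("to mat",d@tx/150,d@ty/150)
```

```text
[442.4 322.6 146. ] 106.44276263282228 [ 0.07201753  0.25465072 -3.10620254] 12.354811829862957
to mat -0.002750649198197905 -0.005050203235452317
```

Call:
apply_moves --steps '[-0.003,-0.005,0.2,0,-1,-0.003,-0.005,0.45,0,-1,-0.003,-0.005,0.65,0,-1,-0.003,-0.005,0.74,0,-1,-0.003,-0.005,0.77,0,-1,-0.003,-0.005,0.78,0,-1,-0.003,-0.005,0.78,0,-1]'

```text
t: 27.42
tcp_pos: [444.7, 322.4, 30.6]
eef_rot: [0.001, -0.143, 0.99, 0.0]
wrist_force: [0.4, 0.6, -3.5]
gripper_width: 12.9
grasp_force: 49.1
```

Call:
apply_moves --steps '[0,0,0.008,0,-1,0,0,0.014,0,-1,0,0,0.014,0,-1]'

```text
t: 27.8
tcp_pos: [443.6, 321.8, 27.0]
eef_rot: [0.0, -0.143, 0.99, -0.0]
wrist_force: [-0.5, 0.2, -3.9]
gripper_width: 12.8
grasp_force: 49.1
```

Call:
apply_moves --steps '[0,0,0.005,0,-1,0,0,0.009,0,-1,0,0,0.009,0,-1]'

```text
t: 28.18
tcp_pos: [443.6, 321.8, 26.1]
eef_rot: [0.0, -0.143, 0.99, 0.0]
wrist_force: [-1.2, -0.8, 0.4]
gripper_width: 12.7
grasp_force: 49.6
```

Call:
apply_moves --steps '[0,0,0,0,-0.5,0,0,0,0,-0.2,0,0,0,0,0.0,0,0,0,0,0.1,0,0,0,0,0.1,0,0,-0.1,0,0.1,0,0,-0.3,0,0.1,0,0,-0.7,0,0.1,0,0,-1,0,0.1,0,0,-1,0,0.1]'

```text
t: 29.42
tcp_pos: [446.7, 323.5, 182.7]
eef_rot: [0.006, -0.143, 0.99, 0.002]
wrist_force: [-0.3, -0.4, -0.1]
gripper_width: 46.9
grasp_force: 0.0
```

Call:
apply_moves --steps '[0.6,0.3,-0.5,0,0.1,0.9,0.4,-0.5,0,0.1,0.9,0.4,-0.5,0,0.1,0.9,0.4,-0.5,0,0.1]'

```text
t: 29.92
tcp_pos: [295.5, 341.7, 252.7]
eef_rot: [0.001, -0.145, 0.989, 0.001]
wrist_force: [0.4, 0.8, 1.2]
gripper_width: 46.9
grasp_force: 0.0
```

Run:
```python
from h import *
b=save("side","n0.png"); a=save("top","n1.png")
cv2.imwrite("pics/n.png",cv2.resize(cv2.cvtColor(np.hstack([b[110:290,190:370],a[100:280,110:350]]),cv2.COLOR_RGB2BGR),None,fx=1.88,fy=1.88,interpolation=cv2.INTER_CUBIC))
for c in("side","top"):
    for r in mark_of(c,"plate_grip")[:2]: print(c,"grip",at(c,r["xy"],42).round(1),round(r["score"],2))
    for r in mark_of(c,"plate")[:2]: print(c,"plate",at(c,r["xy"],4).round(1),round(r["score"],2))
    for r in mark_of(c,"toe")[:2]: v=at(c,r["xy"],52)[:2]-[538.9,-97.3]; print(c,"toe",v.round(1),(np.arctan2(v[1],v[0])+.084-np.pi/2).round(2))
```

```text
side grip [434.2 312.6  42. ] 0.9
side grip [216.5 350.8  42. ] 0.72
side plate [224.2 357.    4. ] 0.62
side plate [457.5 312.7   4. ] 0.61
side toe [-65.7  37.8] 1.13
top grip [207.8 363.3  42. ] 0.73
top plate [212.3 372.3   4. ] 0.8
top toe [-100.2  417.2] 0.32
top toe [-58.8  23.8] 1.27
```

View pics/n.png

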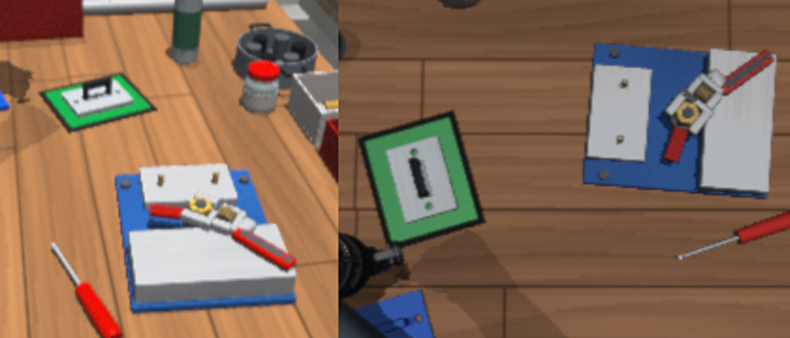

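The picture shows the plate flat, upright and centred on the mat (top crop (421,178)). The wrench lies on the nut, the red toe is swung clear at (677,145), and the other things are where they were.

```bash
python3 -c "
from bench import *
print(finish_job())"
```

```text
the job is handed in; nothing more can be done
None
```

I handed the job in after about 30 s of the 72 s. The wrench was closed snug, then used to swing the clamp to about 1.2 rad so the toe is clear. The plate was lifted off its dowels and laid upright in the middle of the mat, and the wrench stays on the nut with nothing else moved. No verdict came back.

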